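Hold the gauge pin through both jig bushings

TASK

Lift the red-handled gauge pin up and off the two prongs of its rack, then thread its shaft down through the upper brass bushing of the blue jig and on through the lower one. Finish still gripping the pin, held upright and still so that its shaft spans both bushings: the tip shows below the lower bushing without touching the base, and the cross-bar stays clear above the upper bushing. Leave the loose pliers, screwdriver, loupe and bowl where they are.

Things in the scene. Friction and masses are not known exactly. Their poses are not given: they have to be found in the camera images.
- gauge_pin: Loose steel pin, 0.1 to 0.23 kg, hanging upright. Origin: centre of the red and black grip block on top (16 mm in x, 22 in y, 46 tall; grip it from above, best across the 16 mm). Cross-bar 8 mm thick, 56 mm long along y, axis 27 mm below the origin. Shaft 12 mm in diameter along -z, its tip 132 mm below the origin; the last 6 mm taper to 6 mm.
- pin_tip (a point): Centre of the lower end of the gauge pin's shaft, 132 mm below the centre of the grip.
- pin_bar (a point): Centre of the gauge pin's cross-bar, on the shaft's axis, 27 mm below the centre of the grip and 105 mm above the tip.
- rack_seat (a point): Where the cross-bar's centre hangs at the start (within 8 mm along x), mid-way between two 8 mm prongs (34 mm apart, tops 4 mm lower), about 168 mm above the bench. The prongs point to -x; from 20 mm ahead on they turn up, ending 34 mm ahead, 9 mm higher. So lift the bar 12 mm or more (20 is safe), then draw the pin 60 mm along -x. The post (head 52 mm wide, top level with this point) is 70 mm behind.
- rack: Steel rack fixed to the bench: post on a round foot of 84 mm; origin on the bench under the post, prongs towards its -x.
- jig: Blue jig with two aluminium shelves, fixed to the bench; origin on the bench on the common vertical axis of its two brass bushings. Its column stands on the +x side (36 to 52 mm from the axis, top at 108 mm, below the upper mouth). The base plate, 10 mm thick, also lies under the bushings. Both bores are 15 mm in diameter.
- upper_bushing (a point): Centre of the upper mouth of the upper bushing, 111 mm above the bench; the bushing is 16 mm long, its mouth flares to 23 mm over the top 5 mm.
- lower_bushing (a point): Centre of the lower end of the lower bushing, 45 mm above the bench; it is 16 mm long (mouth at 61 mm, with the same flare), directly below the upper one.
- pliers_red: Red-handled pliers, 128 x 52 x 12 mm, loose on the bench; leave alone. Origin at its underside.
- screwdriver: Yellow-handled screwdriver, 170 x 24 x 26 mm, loose on the bench; leave alone. Origin at its underside.
- loupe: Black loupe, 35 mm across and 36 mm tall, loose on the bench; leave alone. Origin at its underside.
- steel_bowl: Steel bowl, 99 mm across and 35 mm tall, loose on the bench; leave alone. Origin at its underside.
There are look-alikes about, which are no part of the job. What is shaped like the gauge_pin but purple or turquoise is not meant.

How it is judged (in metres and radians):
On the way, in this order (a step that is already met when the one before it is completed fails the run):
1. the gauge pin is lifted off the rack and carried in the gripper (distance between pin_bar and rack_seat above 0.06 m and contact force between gauge_pin and rack below 0.05 N and contact force between the fingers and gauge_pin above 0.5 N), for 0.2 s.
2. the tip has entered the upper bushing (z of pin_tip in the frame of upper_bushing between -0.105 and -0.008 m and horizontal distance between pin_tip and upper_bushing below 0.005 m), for 0.05 s.
At the end, for the whole second after the job is handed in: Pin still gripped, at rest (below 0.02 m/s), upright within 0.1 rad, on the bushings' axis (tip within 4 mm, cross-bar 8 mm); tip at least 3 mm below the lower bushing and 12 mm above the bench; cross-bar's axis at least 6 mm above the upper mouth; only the gripper carries it (horizontal distance between pin_tip and lower_bushing below 0.004 m and horizontal distance between pin_bar and upper_bushing below 0.008 m and angle between the z axis of gauge_pin and the z axis of jig, either way round below 0.1 rad and z of pin_tip in the frame of lower_bushing below -0.003 m and height (world z) of pin_tip above 0.012 m and z of pin_bar in the frame of upper_bushing above 0.006 m and contact force between the fingers and gauge_pin above 0.5 N and contact force between gauge_pin and rack below 0.05 N and linear speed of gauge_pin below 0.02 m/s); the arm keeps its last pose, push and grip.
It fails at once if a loose bystander (pliers, screwdriver, loupe or bowl) is moved by more than 30 mm (distance of any of pliers_red, screwdriver, loupe, steel_bowl from where it was at the start of the episode above 0.03 m).
It also fails if it takes over 45 s, if anything falls off the work surface, if the arm or the gripper's body presses on something with over 40 N, if the wrist force passes 120 N, or if a joint passes its speed limit or range.

ROBOT

A 6-joint arm with a two-finger parallel gripper is mounted at the origin on a cart in front of the work surface, level with it; the furniture and walls round the work are solid. World frame = base frame: x ahead of the robot, y to its left, z up, the work surface at z = 0. Lengths are in m, angles in degrees, forces in N, time in s.
With the tool pointing down it reaches from about 0.3 to 0.75 m from the base axis. Payload 8.5 kg.
Tool frame: the origin (TCP) lies at the very end of the fingers, on their centre line; the grasp point (between the pads) lies 19 mm behind it; z points along the fingers, y is the line along which they close (so a half turn about z gives the same grasp; the last joint's range is limited). The gripper opens to 85 mm and grips with 20 to 120 N. Pads are 22 mm wide; open, the fingers measure 114 mm over their backs; the gripper's body (76 mm by 85 mm) begins 54 mm behind the grasp point. The pads swing forward as they close: fully open they stand 13 mm farther back than shut.
Start: joints at [53.096, 21.807, 74.336, -0, 83.858, -12.336], TCP at [0.229, 0.5, 0.231] pointing down, gripper open.
Joint ranges: [-178.18, 178.18], [-50.72, 133.34], [12.68, 142.11], [-81.47, 261.47], [9.98, 163.14], [-165.26, 165.26]. Speed limits (degrees/s): [136.94, 136.94, 180, 180, 180, 180].

INTERFACE

Orientations are given as a 3x3 rotation matrix whose columns are the frame's x, y, z axes.
In Python, from rig import env, imaging gives the robot as it stands. The module is installed in compiled form; this text tells all that it offers.
- The arm moves only by the tool arm_command, never from a script. Its arguments are lists of equal length, an entry for each row: "turn": the turn, a rotation vector about the tool's x, y, z in units of 5 degrees (1.0 is 5 degrees), a list of three; "xyz": the shift along the tool's x, y, z in units of 50 mm (1.0 is 50 mm), a list of three; "claw": the finger opening in mm, from 0 to 85.4. A call has 1 to 12 rows; each row shifts and turns the commanded pose from where the row before left it, along the tool's axes as they then stand; what a row does not reach is not made up. A row lasts 1/10 s, in which the tool goes at most 50 mm and 8.59 degrees, less where a joint would pass 70% of its speed; a pose out of reach is approached as far as the arm can. A call is refused whole if a number of a shift passes 1 or a number of a turn 1, either way. A call with a gripper value outside its range is refused whole. The fingers move at their own pace and stop on an object; "squeeze" is the grip in N (left out, the last holds). Time passes only in rows, so rows that do not move let the fingers close. It gives the time, the measured TCP pose, the force, the opening and the grip force at its end, in the units of the state.
- env.observe(): the state, without advancing time (a new reading comes with each control period).
- imaging.get_image(name): name is "scene" or "side" or "wrist"; returns (picture, depth): 384x512x3 uint8, blue, green, red; 384x512 float32, m along the optical axis (not along the pixel's ray), 0 where there is no reading.
- imaging.camera_info(name): a dict with "camera_matrix" (3x3 intrinsics, pixels), "rvec" (rotation vector, rad) and "tvec" (3), from world to camera coordinates, as OpenCV has them. Camera axes: x right, y down, z forward; pixel columns grow to the right and rows downward; lengths in m; the calibration is good to about 2 mm. The wrist camera is an equidistant fisheye: a pixel r from the principal point sees the ray r / f radians off the axis. A picture is of the moment at which its call begins: read the wrist's pose just before it. camera_info takes no time and is no camera call; for the wrist camera it gives the pose at the moment of the call.
- env.close_job(): hands the job in; it is judged then, once.
The state is a dict: "time_s": time; "q": joint angles; "qvel": joint speeds; "joint_efforts": joint torques, N m; "position": TCP position; "tool_rot": TCP orientation; "ft_force": force on the tool from outside, world axes, zero at the start; "wrist_torque": the same for the moment, N m; "grip_width": finger opening in m; "gripper_force": force on a finger pad.
Only numpy, scipy, OpenCV 4.12 (cv2) and the standard library are available. Lean on these libraries where they do the work, as an engineer would, in place of code of your own. Each camera call takes 0.05 s, during which the arm holds its last target. There are 200 camera calls.

## Working session

There is one attempt and no reset: what is moved stays moved. The work goes in short steps, Python scripts to look and compute and a tool call to move; the robot and the scene stay as the last step left them, time stands still between calls to the robot, and variables do not carry over. Pictures are saved under pics/ and viewed, at most 10 in all, crops included, and the job is handed in when it is done.

Besides the shell and the picture viewer there is one more tool, called after "Emit:" as name(argument=value, ...) on one line, values as JSON. arm_command: Moves the arm, as the interface text tells. Its arguments: {"type":"object","properties":{"turn":{"type":"array"},"xyz":{"type":"array"},"claw":{"type":"array"},"squeeze":{"type":"number"}},"required":["turn","xyz","claw"]}

```bash
mkdir -p pics; cat > h.py <<'E'
import numpy as np, cv2
from rig import env, imaging
def cam(n):
    c=imaging.camera_info(n); K=np.array(c["camera_matrix"],float); R=cv2.Rodrigues(np.array(c["rvec"],float))[0]; t=np.array(c["tvec"],float).ravel()
    return K,R,t
def pts(n,d,uv,c=None):  # pixel + depth -> world (pinhole)
    K,R,t=c or cam(n); uv=np.atleast_2d(uv).astype(int); z=d[uv[:,1],uv[:,0]]
    p=np.c_[(uv[:,0]-K[0,2])/K[0,0]*z,(uv[:,1]-K[1,2])/K[1,1]*z,z]
    return (p-t)@R
E
python3 - <<'E'
from h import *
for n in("scene","side"):
    im,d=imaging.get_image(n); np.savez(f"pics/{n}0.npz",im=im,d=d); cv2.imwrite(f"pics/{n}0.png",im)
    K,R,t=cam(n); print(n,K.round(1).tolist(),(-R.T@t).round(3),R[2].round(2))
    h=cv2.cvtColor(im,cv2.COLOR_BGR2HSV)
a=cv2.imread("pics/scene0.png");b=cv2.imread("pics/side0.png")
cv2.imwrite("pics/both.png",cv2.resize(np.vstack([a,b]),(400,600)))
E
```

```text
scene [[375.0, 0.0, 257.3], [0.0, 375.0, 194.9], [0.0, 0.0, 1.0]] [-0.16  -0.586  0.775] [ 0.63  0.46 -0.63]
side [[346.7, 0.0, 263.1], [0.0, 346.7, 184.7], [0.0, 0.0, 1.0]] [0.309 0.526 0.689] [ 0.21 -0.73 -0.65]
```

View pics/scene0.png

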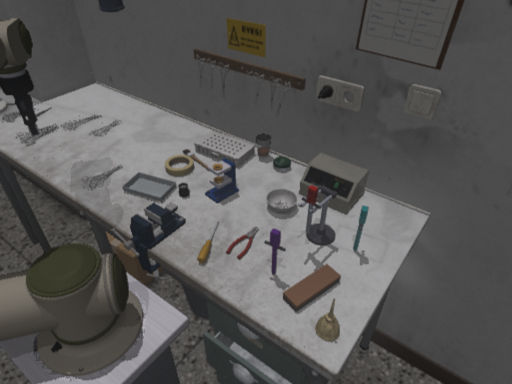

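View pics/side0.png

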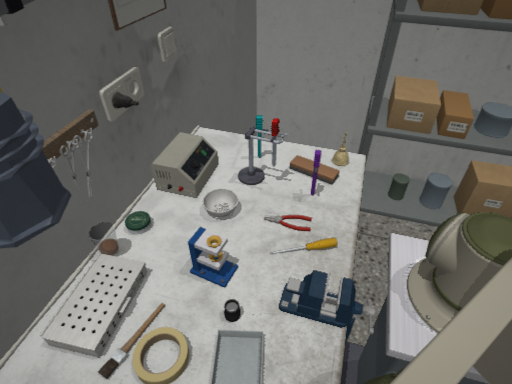

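The scene view shows three pin-like things: red at (312,195) hanging on the rack, purple at (275,245) and turquoise at (361,225). In the side view they are at (276,127), (316,165) and (260,125). Red on the rack fits the description. The jig is blue and is at scene (222,180), side (212,255). The red pliers at scene (243,240) are a bystander.

```bash
python3 - <<'E'
from h import *
out=[]
for n,rb,jb in(("scene",(295,175,345,245),(200,150,245,205)),("side",(235,110,295,190),(185,225,245,290))):
    f=np.load(f"pics/{n}0.npz"); im,d=f["im"],f["d"]; h=cv2.cvtColor(im,cv2.COLOR_BGR2HSV)
    red=((h[...,0]<8)|(h[...,0]>172))&(h[...,1]>150)&(h[...,2]>60)
    gold=(h[...,0]>12)&(h[...,0]<28)&(h[...,1]>110)&(h[...,2]>90)
    blue=(h[...,0]>105)&(h[...,0]<125)&(h[...,1]>120)
    for nm,m,b in(("red",red,rb),("gold",gold,jb),("blue",blue,jb)):
        mm=np.zeros_like(m);mm[b[1]:b[3],b[0]:b[2]]=m[b[1]:b[3],b[0]:b[2]]
        N,L,S,C=cv2.connectedComponentsWithStats(mm.astype(np.uint8))
        for i in range(1,N):
            if S[i,4]<8: continue
            v,u=np.nonzero((L==i)&(d>0)); p=pts(n,d,np.c_[u,v])
            print(n,nm,S[i],"med",np.median(p,0).round(3),"p5",np.percentile(p,5,0).round(3),"p95",np.percentile(p,95,0).round(3))
    # steel parts of rack
    u,v=np.meshgrid(np.arange(rb[0],rb[2]),np.arange(rb[1],rb[3])); uv=np.c_[u.ravel(),v.ravel()]
    p=pts(n,d,uv); s=(p[:,2]>.13)&(p[:,2]<.20)&(d[uv[:,1],uv[:,0]]>0)
    np.save(f"pics/{n}_rack.npy",p[s])
    for b in(rb,jb): out.append(cv2.resize(im[b[1]-5:b[3]+5,b[0]-5:b[2]+5],(400,300) if 0 else None,fx=5,fy=5,interpolation=cv2.INTER_CUBIC))
c=np.zeros((600,800,3),np.uint8)
for i,o in enumerate(out):
    s=min(400/o.shape[1],300/o.shape[0]);o=cv2.resize(o,None,fx=s,fy=s);y,x=300*(i//2),400*(i%2);c[y:y+o.shape[0],x:x+o.shape[1]]=o
cv2.imwrite("pics/crop1.png",c)
E
```

```text
scene red [309 186   9   5  29] med [ 0.496 -0.269  0.218] p5 [ 0.493 -0.276  0.215] p95 [ 0.503 -0.259  0.22 ]
scene gold [213 164   9   5  28] med [0.541 0.089 0.111] p5 [0.527 0.074 0.108] p95 [0.551 0.097 0.113]
scene blue [223 159  11   7  27] med [0.582 0.079 0.109] p5 [0.576 0.061 0.106] p95 [0.588 0.097 0.111]
scene blue [206 188  12  14  52] med [0.51  0.101 0.011] p5 [0.501 0.068 0.008] p95 [0.539 0.113 0.013]
side red [272 118   7  18 104] med [ 0.5   -0.257  0.202] p5 [ 0.493 -0.269  0.178] p95 [ 0.506 -0.254  0.219]
side gold [207 236  14  11 115] med [0.543 0.083 0.11 ] p5 [0.528 0.076 0.1  ] p95 [0.553 0.101 0.112]
side gold [209 252  14  10  49] med [0.535 0.092 0.061] p5 [0.527 0.078 0.057] p95 [0.554 0.102 0.063]
side blue [188 228  49  59 830] med [0.558 0.102 0.011] p5 [0.507 0.069 0.007] p95 [0.592 0.119 0.109]
```

View pics/crop1.png

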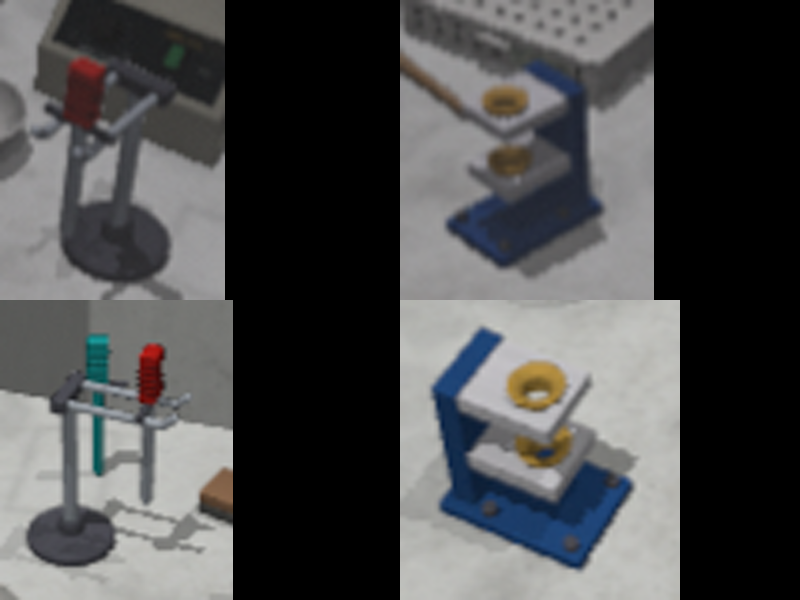

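The crop confirms it: the red and black pin hangs on the rack prongs, while the turquoise one stands behind it. The jig's column is on its far (+x) side.

```bash
python3 - <<'E'
from h import *
s=env.observe(); print(s["position"],np.array(s["tool_rot"]).round(3).tolist(),s["grip_width"],s["time_s"])
f=np.load("pics/side0.npz"); im,d=f["im"],f["d"]; h=cv2.cvtColor(im,cv2.COLOR_BGR2HSV)
for n in("scene","side"):
    f=np.load(f"pics/{n}0.npz"); im,d=f["im"],f["d"]; h=cv2.cvtColor(im,cv2.COLOR_BGR2HSV)
    for nm,lo,hi in(("turq",80,98),("purple",125,160)):
        v,u=np.nonzero((h[...,0]>lo)&(h[...,0]<hi)&(h[...,1]>120)&(d>0)&(np.arange(384)[:,None]>110)&(np.arange(384)[:,None]<290)&(np.arange(512)>250))
        p=pts(n,d,np.c_[u,v]); p=p[(p[:,2]>.01)]; print(n,nm,len(p),np.median(p,0).round(3),np.percentile(p,[5,95],0).round(3).tolist())
    p=np.load(f"pics/{n}_rack.npy")
    p=p[(p[:,0]<.65)]
    foot=None
    print(n,len(p))
    for z0,z1 in((.155,.163),(.163,.175)):
        q=p[(p[:,2]>z0)&(p[:,2]<z1)]; print(z0,q[np.argsort(q[:,0])][::max(1,len(q)//14)].round(3).tolist())
    # foot of rack: dark disc on the bench
    v,u=np.mgrid[0:384,0:512]; q=pts(n,d,np.c_[u.ravel(),v.ravel()]); g=im.reshape(-1,3).max(1)
    m=(np.abs(q[:,2]-.008)<.012)&(g<75)&(np.hypot(q[:,0]-.57,q[:,1]+.265)<.08)&(d.ravel()>0)
    c,r=cv2.minEnclosingCircle(q[m][:,:2].astype(np.float32)); print("foot",m.sum(),c,r,q[m].mean(0))
E
```

```text
[0.22851559 0.50000805 0.2307911 ] [[-0.909, 0.416, -0.001], [0.416, 0.909, -0.001], [0.0, -0.001, -1.0]] 0.08559471492092047 0.1
scene turq 25 [ 0.574 -0.379  0.155] [[0.569, -0.384, 0.153], [0.583, -0.373, 0.157]]
scene purple 29 [ 0.372 -0.246  0.155] [[0.368, -0.254, 0.153], [0.378, -0.238, 0.158]]
scene 426
0.155 [[0.479, -0.248, 0.163], [0.489, -0.251, 0.16], [0.495, -0.268, 0.156], [0.497, -0.263, 0.158], [0.499, -0.271, 0.16], [0.504, -0.271, 0.157], [0.524, -0.288, 0.163], [0.544, -0.289, 0.163], [0.559, -0.257, 0.161], [0.564, -0.292, 0.161], [0.566, -0.298, 0.159], [0.567, -0.265, 0.156], [0.568, -0.294, 0.159], [0.569, -0.258, 0.155], [0.569, -0.273, 0.155], [0.575, -0.298, 0.161]]
0.163 [[0.47, -0.281, 0.169], [0.476, -0.284, 0.164], [0.491, -0.281, 0.164], [0.496, -0.266, 0.163], [0.497, -0.268, 0.164], [0.499, -0.286, 0.172], [0.502, -0.239, 0.166], [0.521, -0.283, 0.165], [0.549, -0.288, 0.165], [0.563, -0.254, 0.167], [0.567, -0.255, 0.165], [0.569, -0.286, 0.165], [0.571, -0.27, 0.166], [0.575, -0.286, 0.168], [0.579, -0.263, 0.168]]
foot 402 (0.5686299800872803, -0
[... 391 characters left out ...]
, -0.251, 0.162], [0.527, -0.282, 0.161], [0.536, -0.283, 0.162], [0.546, -0.258, 0.163], [0.552, -0.25, 0.16], [0.56, -0.285, 0.16], [0.565, -0.273, 0.156], [0.568, -0.373, 0.156], [0.574, -0.372, 0.156], [0.58, -0.371, 0.155]]
0.163 [[0.469, -0.278, 0.171], [0.475, -0.246, 0.171], [0.48, -0.246, 0.163], [0.493, -0.275, 0.172], [0.498, -0.25, 0.17], [0.503, -0.256, 0.172], [0.518, -0.25, 0.163], [0.532, -0.288, 0.163], [0.542, -0.283, 0.165], [0.557, -0.285, 0.164], [0.566, -0.293, 0.168], [0.569, -0.247, 0.165], [0.572, -0.265, 0.17], [0.575, -0.293, 0.166], [0.577, -0.246, 0.164]]
foot 145 (0.5710247755050659, -0.26608842611312866) 0.03911959007382393 [ 0.56639823 -0.25808503  0.01031982]
```

Emit:
arm_command(turn=[[0,0,0],[0,0,0],[0,0,0],[0,0,0],[0,0,0],[0,0,0],[0,0,0],[0,0,0],[0,0,0],[0,0,0],[0,0,0],[0,0,0]], xyz=[[-0.6,-0.6,-0.3],[-0.66,-0.69,-0.3],[-0.66,-0.69,-0.2],[-0.66,-0.69,0],[-0.66,-0.69,0],[-0.66,-0.69,0],[-0.66,-0.69,0],[-0.66,-0.69,0],[-0.66,-0.69,0],[-0.66,-0.69,0],[-0.66,-0.69,0],[-0.66,-0.69,0]], claw=[85,85,85,85,85,85,85,85,85,85,85,85])

```text
time_s: 1.3
position: [0.4159, -0.0376, 0.2712]
tool_rot: [[-0.909, 0.416, -0.0], [0.416, 0.909, 0.0], [0.0, 0.0, -1.0]]
ft_force: [1.2, 0.3, -0.0]
grip_width: 0.0852
gripper_force: 0.0
```

Emit:
arm_command(turn=[[0,0,1],[0,0,1],[0,0,1],[0,0,1],[0,0,1],[0,0,1],[0,0,1],[0,0,1],[0,0,1],[0,0,1],[0,0,1],[0,0,1]], xyz=[[0,0,0],[0,0,0],[0,0,0],[0,0,0],[0,0,0],[0,0,0],[0,0,0],[0,0,0],[0,0,0],[0,0,0],[0,0,0],[0,0,0]], claw=[85,85,85,85,85,85,85,85,85,85,85,85])

```text
time_s: 2.5
position: [0.4157, -0.0355, 0.2711]
tool_rot: [[-0.091, 0.996, -0.001], [0.996, 0.091, 0.0], [0.0, -0.001, -1.0]]
ft_force: [0.4, 0.9, 0.5]
grip_width: 0.0847
gripper_force: 0.0
```

Emit:
arm_command(turn=[[0,0,0],[0,0,0],[0,0,0],[0,0,0],[0,0,0],[0,0,0],[0,0,0.9],[0,0,0.9],[0,0,0]], xyz=[[-0.78,0.2,0],[-0.78,0.2,0],[-0.78,0.2,0],[-0.78,0.2,0],[-0.78,0.2,0],[-0.8,0.24,0],[0,0,0],[0,0,0],[0,0,0]], claw=[85,85,85,85,85,85,85,85,85])

```text
time_s: 3.4
position: [0.4997, -0.2638, 0.2707]
tool_rot: [[0.063, 0.998, -0.001], [0.998, -0.063, 0.001], [0.001, -0.001, -1.0]]
ft_force: [0.8, 0.4, 0.4]
grip_width: 0.0854
gripper_force: 0.0
```

```bash
cat >> h.py <<'E'
def wray(uv,K,R,t):  # fisheye pixel -> origin, world unit rays
    uv=np.atleast_2d(uv).astype(float); x=np.c_[(uv[:,0]-K[0,2])/K[0,0],(uv[:,1]-K[1,2])/K[1,1]]; r=np.hypot(*x.T)+1e-9
    return -R.T@t, np.c_[x*(np.sin(r)/r)[:,None],np.cos(r)]@R
def wplane(uv,z,c):
    o,r=wray(uv,*c); return (o+r*((z-o[2])/r[:,2])[:,None])[:,:2]
def wproj(p,c):
    K,R,t=c; q=R@np.asarray(p,float)+t; th=np.arctan2(np.hypot(q[0],q[1]),q[2]); a=q[:2]/(np.hypot(q[0],q[1])+1e-9)*th
    return K[0,0]*a[0]+K[0,2],K[1,1]*a[1]+K[1,2]
E
python3 - <<'E'
from h import *
c=cam("wrist"); s=env.observe(); im,d=imaging.get_image("wrist"); cv2.imwrite("pics/w1.png",im); np.savez("pics/w1.npz",im=im,d=d)
print(s["position"],np.array(s["tool_rot"]).round(3).tolist()); K,R,t=c; print(K[0,0],K[0,2],K[1,2],-R.T@t,R[2])
h=cv2.cvtColor(im,cv2.COLOR_BGR2HSV); m=((h[...,0]<8)|(h[...,0]>172))&(h[...,1]>150)&(h[...,2]>50)
N,L,S,C=cv2.connectedComponentsWithStats(m.astype(np.uint8))
for i in range(1,N):
    if S[i,4]>20: print(S[i],C[i])
print(wproj([.499,-.265,.218],c),wproj([.57,-.27,.168],c))
E
```

```text
[ 0.49966975 -0.26384869  0.27073371] [[0.063, 0.998, -0.001], [0.998, -0.063, 0.001], [0.001, -0.001, -1.0]]
297.3186396354542 259.3105140884681 188.72071939421838 [ 0.50430459 -0.19601406  0.41358024] [-0.01686091 -0.26425067 -0.96430664]
[150  44  56  13 264] [176.70833333  47.90530303]
[154  58  55  23 262] [180.32824427  71.93129771]
[251 194  21  29 568] [261.05633803 208.49647887]
(np.float64(258.0189642260745), np.float64(210.1319976541301)) (np.float64(339.1829326131407), np.float64(191.14950229659124))
```

View pics/w1.png

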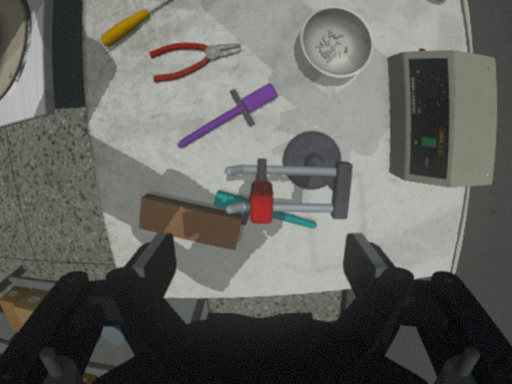

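The wrist view shows the red grip at (261,208), between the two prongs at rows 170 and 208. The post head is at (343,190), and the fingers straddle the pin along the prongs.

```bash
python3 - <<'E'
from h import *
f=np.load("pics/w1.npz"); im,d=f["im"],f["d"]; c=cam("wrist")
def w(u,v):
    K,R,t=c; o,r=wray(np.c_[u,v],*c); return o+r*(d[v,u]/(r@R[2]))[:,None]
v,u=np.mgrid[150:235,215:360]; v,u=v.ravel(),u.ravel(); p=w(u,v)
def mr(q,n): print(n,len(q),np.median(q,0).round(4),np.percentile(q,[3,97],0).round(4).tolist())
mr(p[(p[:,2]>.212)&(p[:,2]<.23)],"top")
q=p[(p[:,2]>.205)&(p[:,2]<.23)]; print(cv2.minAreaRect((q[:,:2]*1000).astype(np.float32)))
q=p[(p[:,2]>.155)&(p[:,2]<.175)&(p[:,0]>.55)]; mr(q,"head"); print(cv2.minAreaRect((q[:,:2]*1000).astype(np.float32)))
for lo,hi in((.46,.48),(.52,.55)):
  q=p[(p[:,2]>.152)&(p[:,2]<.172)&(p[:,0]>lo)&(p[:,0]<hi)]
  for a in(q[q[:,1]>-.266],q[q[:,1]<-.266]): 
    if len(a): mr(a,("prong",lo))
q=p[(p[:,2]>.166)&(p[:,2]<.174)&(p[:,0]>.48)&(p[:,0]<.515)];mr(q,"bar")
E
```

```text
top 675 [ 0.5014 -0.2635  0.2177] [[0.4939, -0.274, 0.2143], [0.5087, -0.2539, 0.2191]]
((501.2998046875, -264.594970703125), (22.63204002380371, 15.91597843170166), 84.74504089355469)
head 1297 [ 0.5699 -0.2679  0.1667] [[0.552, -0.2937, 0.1581], [0.5802, -0.2456, 0.1685]]
((566.2713012695312, -270.55517578125), (32.42254638671875, 51.73106002807617), 0.14739587903022766)
('prong', 0.46) 52 [ 0.4772 -0.244   0.1709] [[0.4724, -0.2489, 0.1686], [0.4799, -0.2416, 0.172]]
('prong', 0.46) 82 [ 0.4763 -0.2777  0.1695] [[0.4695, -0.2828, 0.1649], [0.4796, -0.2757, 0.1718]]
('prong', 0.52) 306 [ 0.5345 -0.2497  0.1635] [[0.5207, -0.2538, 0.1608], [0.5492, -0.2461, 0.1653]]
('prong', 0.52) 294 [ 0.5347 -0.2834  0.1636] [[0.521, -0.2878, 0.16], [0.5489, -0.28, 0.1651]]
bar 279 [ 0.502  -0.2459  0.1708] [[0.4805, -0.2793, 0.1666], [0.5068, -0.2369, 0.1729]]
```

Emit:
arm_command(turn=[[0,0,0.4],[0,0,0],[0,0,0],[0,0,0],[0,0,0],[0,0,0],[0,0,0]], xyz=[[0,0.03,0],[0,0,0.4],[0,0,0.4],[0,0,0.4],[0,0,0.4],[0,0,0.24],[0,0,0]], claw=[85,85,85,85,85,85,85])

```text
time_s: 4.15
position: [0.5008, -0.2632, 0.178]
tool_rot: [[0.096, 0.995, -0.002], [0.995, -0.096, 0.002], [0.002, -0.002, -1.0]]
ft_force: [-0.1, -0.5, -0.1]
grip_width: 0.0849
gripper_force: 0.0
```

Emit:
arm_command(turn=[[0,0,0],[0,0,0],[0,0,0],[0,0,0],[0,0,0],[0,0,0],[0,0,0],[0,0,0],[0,0,0],[0,0,0]], xyz=[[0,0,0],[0,0,0],[0,0,0],[0,0,0],[0,0,0],[0,0,0],[0,0,0],[0,0,0],[0,0,0],[0,0,0]], claw=[40,30,22,18,10,5,5,5,5,5], squeeze=60)

```text
time_s: 5.15
position: [0.5015, -0.2638, 0.1796]
tool_rot: [[0.097, 0.995, 0.001], [0.995, -0.097, -0.0], [-0.0, 0.001, -1.0]]
ft_force: [0.8, 0.9, 4.5]
grip_width: 0.0155
gripper_force: 59.7
```

Emit:
arm_command(turn=[[0,0,0],[0,0,0],[0,0,0],[0,0,0],[0,0,0],[0,0,0],[0,0,0],[0,0,0],[0,0,0],[0,0,0]], xyz=[[0,0,-0.1],[0,0,-0.2],[0,0,-0.2],[0,0,0],[0,-0.2,0],[0,-0.3,0],[0,-0.3,0],[0,-0.3,0],[0,-0.3,0],[0,0,0]], claw=[5,5,5,5,5,5,5,5,5,5])

```text
time_s: 6.15
position: [0.4298, -0.2565, 0.2042]
tool_rot: [[0.098, 0.995, -0.001], [0.995, -0.098, 0.001], [0.001, -0.001, -1.0]]
ft_force: [-0.3, -0.5, -1.1]
grip_width: 0.0151
gripper_force: 59.2
```

Emit:
arm_command(turn=[[0,0,0],[0,0,0],[0,0,0],[0,0,0],[0,0,0],[0,0,0],[0,0,0],[0,0,0]], xyz=[[0,0,-0.2],[0,0,-0.4],[0,0,-0.4],[0,0,-0.4],[0,0,-0.4],[0,0,-0.4],[0,0,-0.2],[0,0,0]], claw=[5,5,5,5,5,5,5,5])

```text
time_s: 6.95
position: [0.4322, -0.2571, 0.3255]
tool_rot: [[0.097, 0.995, 0.002], [0.995, -0.097, -0.002], [-0.002, 0.002, -1.0]]
ft_force: [-0.7, 0.5, -1.9]
grip_width: 0.0156
gripper_force: 59.2
```

```bash
python3 - <<'E'
from h import *
s=env.observe(); print(s["position"],s["ft_force"],s["gripper_force"])
o=[]
for n in("scene","side","wrist"):
    im,d=imaging.get_image(n); np.savez(f"pics/{n}2.npz",im=im,d=d); o.append(im)
K,R,t=cam("side"); q=K@(R@np.array([.431,-.257,.24])+t); u,v=(q[:2]/q[2]).astype(int); print(u,v)
a=cv2.resize(o[1][max(v-60,0):v+90,u-50:u+50],(400,600)); 
K,R,t=cam("scene"); q=K@(R@np.array([.431,-.257,.24])+t); u,v=(q[:2]/q[2]).astype(int)
b=cv2.resize(o[0][max(v-60,0):v+90,u-50:u+50],(400,600))
cv2.imwrite("pics/lift.png",np.hstack([a,b]))
E
```

```text
[ 0.43215795 -0.25711956  0.32554574] [-0.69154536  0.48129673 -1.85673358] 59.177168011665344
300 117
```

View pics/lift.png

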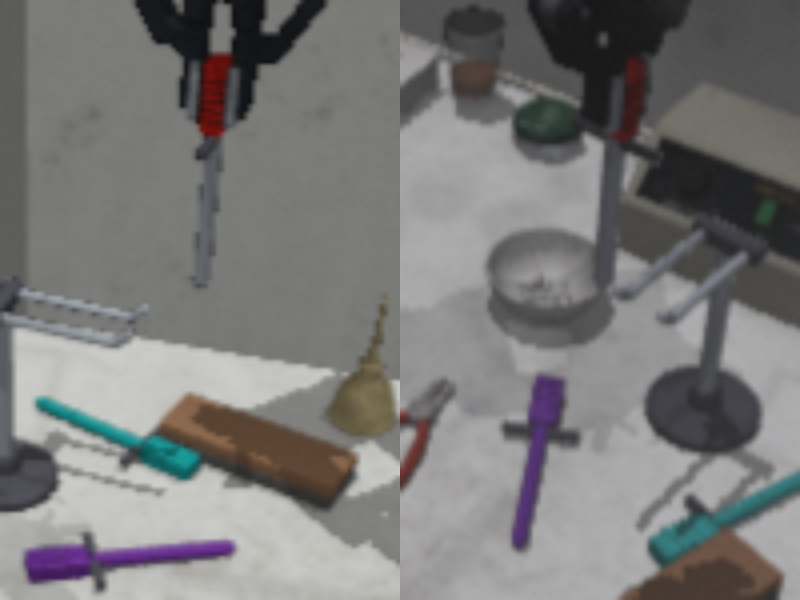

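The pin is held roughly upright at side (300,117), clear of the rack. The purple and turquoise decoys are lying on the bench.

Emit:
arm_command(turn=[[0,0,0],[0,0,0],[0,0,0],[0,0,0],[0,0,0],[0,0,0],[0,0,0],[0,0,0],[0,0,0],[0,0,0],[0,0,0]], xyz=[[0.4,0.05,0],[0.8,0.15,0],[0.85,0.2,0],[0.85,0.2,0],[0.85,0.2,0],[0.85,0.2,0],[0.85,0.2,0],[0.8,0.15,0],[0.6,0.1,0],[0.25,0.05,0],[0,0,0]], claw=[5,5,5,5,5,5,5,5,5,5,5])

```text
time_s: 8.2
position: [0.5407, 0.0898, 0.3234]
tool_rot: [[0.095, 0.995, -0.002], [0.995, -0.095, -0.0], [-0.0, -0.002, -1.0]]
ft_force: [0.3, -0.5, -0.4]
grip_width: 0.0155
gripper_force: 59.2
```

```bash
cat > m.py <<'E'
from h import *
import sys
k=sys.argv[1]
s=env.observe(); T=np.array(s["position"]); print("TCP",T.round(4),np.array(s["tool_rot"]).round(3).tolist(),s["ft_force"])
P=[]
for n in("scene","side"):
    im,d=imaging.get_image(n); np.savez(f"pics/{n}{k}.npz",im=im,d=d); c=cam(n)
    v,u=np.mgrid[0:384,0:512]; u,v=u.ravel(),v.ravel(); p=pts(n,d,np.c_[u,v],c); ok=d.ravel()>0
    z0=T[2]-.11; 
    m=ok&(np.hypot(p[:,0]-T[0],p[:,1]-T[1])<.025)&(p[:,2]>max(z0,.12))&(p[:,2]<T[2]-.016)
    q=p[m]; cc=-c[1].T@c[2]
    # push surface points to the axis: 6 mm x ~0.8 mean along horizontal view direction
    A=np.c_[q[:,2]-T[2],np.ones(len(q))]; B=np.linalg.lstsq(A,q[:,:2],rcond=None)[0]
    w=T[:2]-cc[:2]; w/=np.linalg.norm(w); B[1]+=w*.0047
    print(n,"shaft n",m.sum(),"slope deg",np.degrees(B[0]).round(2),"xy at tip z",(B[1]-.113*B[0]).round(4),"low z",np.percentile(q[:,2],1).round(4) if len(q) else 0)
    h=cv2.cvtColor(im,cv2.COLOR_BGR2HSV); g=((h[...,0]>12)&(h[...,0]<30)&(h[...,1]>100)&(h[...,2]>70)).ravel()
    m=ok&g&(np.hypot(p[:,0]-.541,p[:,1]-.089)<.03)&(p[:,2]>.09)&(p[:,2]<.12)
    # cast rays onto the mouth's plane
    K,R,t=c; r=np.c_[(u[m]-K[0,2])/K[0,0],(v[m]-K[1,2])/K[1,1],np.ones(m.sum())]@R; xy=cc[:2]+r[:,:2]*((.111-cc[2])/r[:,2])[:,None]
    e=cv2.fitEllipse(cv2.convexHull((xy*1000).astype(np.float32))); print(n,"mouth",m.sum(),np.round(e[0],1),np.round(e[1],1))
E
python3 m.py 3; python3 - <<'E'
from h import *
im,d=imaging.get_image("wrist"); cv2.imwrite("pics/w3.png",im); np.savez("pics/w3.npz",im=im,d=d)
c=cam("wrist"); print(wproj([.541,.089,.111],c))
E
```

```text
TCP [0.5407 0.0898 0.3234] [[0.095, 0.995, -0.002], [0.995, -0.095, -0.0], [-0.0, -0.002, -1.0]] [ 0.31001902 -0.52927504 -0.39577738]
scene shaft n 123 slope deg [ 0.63 -0.03] xy at tip z [0.5408 0.0884] low z 0.214
scene mouth 39 [538.3  85.6] [25.7 27.8]
side shaft n 243 slope deg [ 0.   -0.25] xy at tip z [0.5403 0.0857] low z 0.2154
side mouth 119 [535.5  94. ] [29.  51.1]
(np.float64(259.2916568190141), np.float64(163.96538718853958))
```

View pics/w3.png

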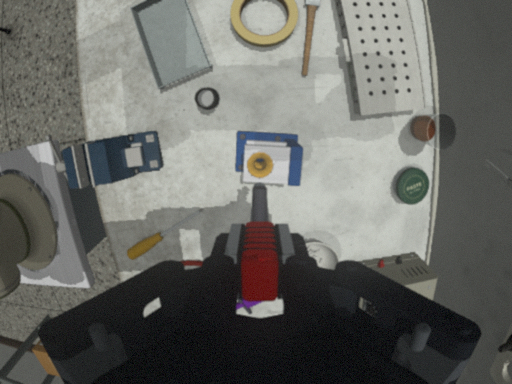

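The wrist view shows the upper bushing's mouth clear at (260,164) and the pin's tip at (260,187). The shaft points down in line with the bore.

```bash
cat > w.py <<'E'
from h import *
import sys
f=np.load(sys.argv[1]); im,d=f["im"],f["d"]; c=cam("wrist"); K,R,t=c
h=cv2.cvtColor(im,cv2.COLOR_BGR2HSV); v,u=np.mgrid[110:230,215:305]; v,u=v.ravel(),u.ravel()
o,r=wray(np.c_[u,v],*c); p=o+r*(d[v,u]/(r@R[2]))[:,None]
hh=h[v,u]; m=(hh[:,0]>12)&(hh[:,0]<30)&(hh[:,1]>100)&(hh[:,2]>60)
mm=np.zeros(im.shape[:2],np.uint8); mm[v[m],u[m]]=1; N,L,S,C=cv2.connectedComponentsWithStats(mm); i=1+S[1:,4].argmax()
hull=cv2.convexHull(np.argwhere(L==i)[:,::-1].astype(np.float32)); xy=wplane(hull[:,0],.111,c)*1000
e=cv2.fitEllipse(xy.astype(np.float32)); print("mouth",S[i],np.round(e[0],1),np.round(e[1],1),"circ",cv2.minEnclosingCircle(xy.astype(np.float32)))
b=m&(p[:,2]>.09)&(p[:,2]<.12); print("ring z",np.percentile(p[b][:,2],[50,90]))
T=np.array(env.observe()["position"]); zt=T[2]-.113
s=(np.hypot(p[:,0]-T[0],p[:,1]-T[1])<.03)&(p[:,2]>zt-.01)&(p[:,2]<T[2]-.03); q=p[s]
B=np.linalg.lstsq(np.c_[q[:,2]-T[2],np.ones(len(q))],q[:,:2],rcond=None)[0]
w=T[:2]-o[:2]; w/=np.linalg.norm(w); B[1]+=w*.0047; print("shaft n",len(q),"slope",np.degrees(B[0]).round(2),"tip",(B[1]-.113*B[0]).round(4),"low z",q[:,2].min().round(4))
for x in(.535,.541,.547): print(x,np.round(wproj([x,.089,zt],c),1))
k=s&(p[:,2]<zt+.03); print("shaft px cols",[(a,int(u[k&(v==a)].min()),int(u[k&(v==a)].max())) for a in np.unique(v[k])][:8])
E
python3 w.py pics/w3.npz
```

```text
mouth [248 153  25  24 437] [541.2  88.2] [29.8 30.2] circ ((541.2255859375, 88.27653503417969), 15.193885803222656)
ring z [0.11015879 0.11160341]
shaft n 99 slope [-0.39 -2.37] tip [0.5404 0.0869] low z 0.213
0.535 [252.6 185.4]
0.541 [259.3 184.8]
0.547 [266.  184.1]
shaft px cols [(np.int64(182), 257, 261), (np.int64(183), 256, 263), (np.int64(184), 255, 264), (np.int64(185), 254, 265), (np.int64(186), 253, 265), (np.int64(194), 252, 252), (np.int64(195), 252, 252), (np.int64(196), 252, 252)]
```

Emit:
arm_command(turn=[[0,0,0],[0,0,0],[0,0,0],[0,0,0],[0,0,0],[0,0,0],[0,0,0]], xyz=[[0,0,0.3],[0,0,0.4],[0,0,0.4],[0,0,0.3],[0,0,0.2],[0,0,0],[0,0,0]], claw=[5,5,5,5,5,5,5])

```text
time_s: 9.05
position: [0.5409, 0.0885, 0.245]
tool_rot: [[0.098, 0.995, 0.001], [0.995, -0.098, -0.0], [-0.0, 0.001, -1.0]]
ft_force: [-0.2, 0.1, -0.8]
grip_width: 0.0154
gripper_force: 59.2
```

```bash
python3 m.py 4; python3 - <<'E'
from h import *
o=[]
a=[imaging.get_image(n)[0] for n in("wrist","side","scene")]
im,d=imaging.get_image("wrist"); np.savez("pics/w4.npz",im=im,d=d)
cv2.imwrite("pics/c4.png",np.hstack([cv2.resize(a[0][130:230,220:300],(266,400),interpolation=2),cv2.resize(a[1][200:290,183:243],(267,400),interpolation=2),cv2.resize(a[2][125:200,197:247],(267,400),interpolation=2)]))
E
python3 w.py pics/w4.npz
```

```text
TCP [0.5409 0.0885 0.245 ] [[0.098, 0.995, 0.001], [0.995, -0.098, -0.0], [-0.0, 0.001, -1.0]] [-0.23852516  0.06293956 -0.81722754]
scene shaft n 107 slope deg [-0.14  0.12] xy at tip z [0.5415 0.0864] low z 0.1366
scene mouth 38 [538.4  85.8] [25.7 27.5]
side shaft n 194 slope deg [-0.31 -0.25] xy at tip z [0.5411 0.0857] low z 0.1373
side mouth 116 [535.6  93.9] [28.9 51.4]
mouth [244 166  32  29 558] [541.   88.6] [30.3 30.5] circ ((541.0314331054688, 88.52506256103516), 15.308310508728027)
ring z [0.11023438 0.11143552]
shaft n 101 slope [-0.73 -2.36] tip [0.5409 0.0882] low z 0.1337
0.535 [252.3 186.9]
0.541 [259.  186.3]
0.547 [265.7 185.6]
shaft px cols [(np.int64(182), 257, 261), (np.int64(183), 256, 263), (np.int64(184), 255, 264), (np.int64(185), 254, 265), (np.int64(186), 253, 265), (np.int64(194), 252, 252), (np.int64(195), 252, 252), (np.int64(196), 252, 252)]
```

View pics/c4.png

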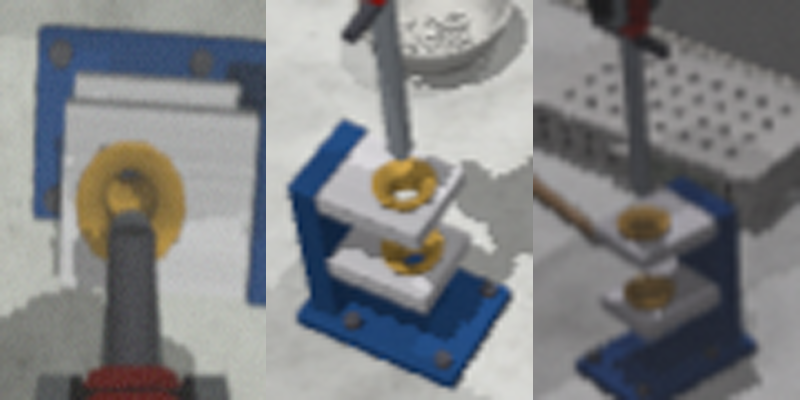

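```bash
cat > lat.py <<'E'
from h import *
import sys
# lateral offset shaft axis - ring centre per view, solved to xy
A=[];b=[]
for n in("scene","side"):
    us=[];rc=[];c=cam(n);K,R,t=c;cc=-R.T@t
    T=np.array(env.observe()["position"]); J=np.array([.541,.0885])
    for _ in range(3):
        im,d=imaging.get_image(n); v,u=np.mgrid[0:384,0:512]; v,u=v.ravel(),u.ravel(); p=pts(n,d,np.c_[u,v],c); ok=d.ravel()>0
        m=ok&(np.hypot(p[:,0]-J[0],p[:,1]-J[1])<.02)&(p[:,2]>max(T[2]-.10,.122))&(p[:,2]<T[2]-.028)
        us.append(np.c_[u[m],v[m]])
        h=cv2.cvtColor(im,cv2.COLOR_BGR2HSV).reshape(-1,3)
        g=ok&(h[:,0]>12)&(h[:,0]<30)&(h[:,1]>90)&(h[:,2]>60)&(np.hypot(p[:,0]-J[0],p[:,1]-J[1])<.02)&(np.abs(p[:,2]-.111)<.012)
        r=np.c_[(u[g]-K[0,2])/K[0,0],(v[g]-K[1,2])/K[1,1],np.ones(g.sum())]@R; rc.append(cc[:2]+r[:,:2]*((.111-cc[2])/r[:,2])[:,None])
    w=J-cc[:2]; w/=np.linalg.norm(w); l=np.array([-w[1],w[0]])   # lateral, horizontal
    s=np.vstack(us)
    r=np.c_[(s[:,0]-K[0,2])/K[0,0],(s[:,1]-K[1,2])/K[1,1],np.ones(len(s))]@R
    # lateral position where each ray passes the plane through J facing the camera
    k=((J-cc[:2])@w)/(r[:,:2]@w); q=cc+r*k[:,None]; sl=(q[:,:2]-J)@l
    zb=q[:,2].round(3); rows=np.array([[z,(sl[zb==z].min()+sl[zb==z].max())/2] for z in np.unique(zb)])
    f=np.polyfit(rows[:,0],rows[:,1],1); f=np.polyfit(q[:,2],sl,1)
    ring=(np.vstack(rc)-J)@l; rl=(np.percentile(ring,1)+np.percentile(ring,99))/2
    print(n,"n",len(s),len(ring),"shaft at mouth",(np.polyval(f,.111)*1e3).round(2),"tilt deg",np.degrees(f[0]).round(2),"ring lat",(rl*1e3).round(2),"width",np.ptp(ring)*1e3,"l",l.round(2))
    A.append(l);b.append(np.polyval(f,.111)-rl)
print("shaft minus ring xy mm",(np.linalg.solve(A,b)*1e3).round(2))
E
python3 lat.py
```

```text
scene n 248 125 shaft at mouth -1.08 tilt deg -0.09 ring lat 0.18 width 25.148724811139658 l [-0.69  0.72]
side n 448 337 shaft at mouth -1.79 tilt deg 0.08 ring lat -0.5 width 28.693295496786142 l [0.88 0.47]
shaft minus ring xy mm [-0.35 -2.09]
```

Emit:
arm_command(turn=[[0,0,0],[0,0,0],[0,0,0],[0,0,0],[0,0,0],[0,0,0],[0,0,0]], xyz=[[0.02,0,0],[0,0,0.1],[0,0,0.1],[0,0,0.1],[0,0,0.1],[0,0,0.1],[0,0,0]], claw=[5,5,5,5,5,5,5])

```text
time_s: 10.35
position: [0.5405, 0.0901, 0.2185]
tool_rot: [[0.097, 0.995, -0.002], [0.995, -0.097, 0.0], [-0.0, -0.002, -1.0]]
ft_force: [0.3, -0.5, -0.5]
grip_width: 0.0153
gripper_force: 59.2
```

```bash
python3 lat.py; python3 - <<'E'
from h import *
for _ in range(4):
    a=imaging.get_image("wrist")[0]; s=env.observe(); print(np.round(s["position"],4),np.round(s["ft_force"],2),np.round(s["wrist_torque"],3))
b=imaging.get_image("side")[0]; c=imaging.get_image("scene")[0]
cv2.imwrite("pics/c5.png",np.hstack([cv2.resize(a[150:230,228:292],(320,400),interpolation=2),cv2.resize(b[215:275,188:236],(320,400),interpolation=2),cv2.resize(c[140:200,202:225],(153,400),interpolation=2)]))
E
```

```text
scene n 223 53 shaft at mouth 0.0 tilt deg -0.41 ring lat 0.18 width 25.148724811139658 l [-0.69  0.72]
side n 403 234 shaft at mouth -1.25 tilt deg 0.22 ring lat -0.53 width 28.693295496786142 l [0.88 0.47]
shaft minus ring xy mm [-0.45 -0.69]
[0.5409 0.0901 0.2195] [-0.1   0.24 -1.48] [0.027 0.025 0.024]
[0.5409 0.0901 0.2195] [ 0.1   0.05 -1.34] [-0.019 -0.008 -0.003]
[0.5408 0.0901 0.2194] [ 0.89 -0.56 -2.23] [ 0.042  0.014 -0.058]
[0.5408 0.0901 0.2194] [-0.48 -0.4  -0.5 ] [-0.068  0.018  0.003]
```

View pics/c5.png

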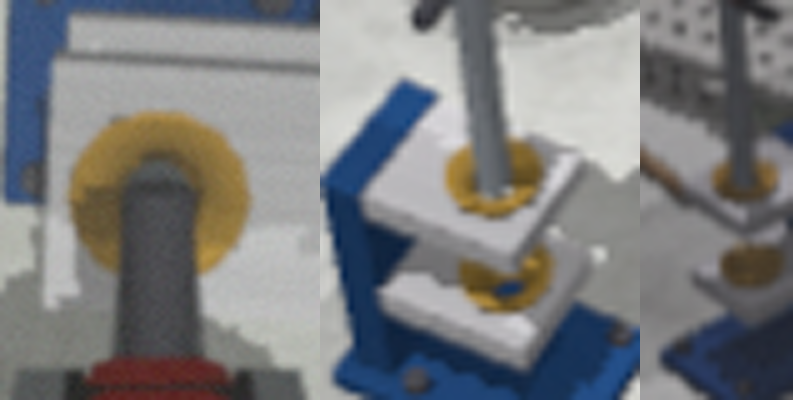

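The tip is inside the flare, near wrist (260,183) and side (215,243), with no contact force. It needs about half a millimetre of correction, then I go on down slowly.

Emit:
arm_command(turn=[[0,0,0],[0,0,0],[0,0,0],[0,0,0],[0,0,0]], xyz=[[0.01,0.008,0],[0,0,0.08],[0,0,0.08],[0,0,0.08],[0,0,0]], claw=[5,5,5,5,5])

```text
time_s: 11.45
position: [0.541, 0.0905, 0.2065]
tool_rot: [[0.097, 0.995, -0.001], [0.995, -0.097, 0.0], [-0.0, -0.001, -1.0]]
ft_force: [-0.7, -0.3, -0.9]
grip_width: 0.0153
gripper_force: 59.2
```

Emit:
arm_command(turn=[[0,0,0],[0,0,0],[0,0,0],[0,0,0]], xyz=[[0,0,0.08],[0,0,0.08],[0,0,0.08],[0,0,0]], claw=[5,5,5,5])

```text
time_s: 11.85
position: [0.541, 0.0905, 0.1946]
tool_rot: [[0.097, 0.995, -0.001], [0.995, -0.097, 0.0], [-0.0, -0.001, -1.0]]
ft_force: [0.0, 0.3, -1.0]
grip_width: 0.0153
gripper_force: 59.2
```

```bash
python3 lat.py; python3 - <<'E'
from h import *
for _ in range(4):
    imaging.get_image("wrist"); s=env.observe(); print(np.round(s["position"],4),np.round(s["ft_force"],2),np.round(s["wrist_torque"],3))
E
```

```text
scene n 146 56 shaft at mouth 1.21 tilt deg -3.24 ring lat 0.18 width 25.148724811139658 l [-0.69  0.72]
side n 255 244 shaft at mouth -0.22 tilt deg -0.37 ring lat -0.52 width 28.693295496786142 l [0.88 0.47]
shaft minus ring xy mm [-0.27  1.16]
[0.5413 0.0905 0.1955] [ 0.2   0.29 -1.2 ] [ 0.039 -0.004 -0.051]
[0.5413 0.0905 0.1954] [ 0.63 -0.07 -1.43] [-0.016  0.025 -0.03 ]
[0.5413 0.0905 0.1954] [ 0.35 -0.17 -1.01] [ 0.001 -0.024  0.001]
[0.5413 0.0905 0.1954] [-1.08  0.45 -2.1 ] [-0.012  0.037  0.021]
```

Emit:
arm_command(turn=[[0,0,0],[0,0,0],[0,0,0],[0,0,0],[0,0,0],[0,0,0],[0,0,0]], xyz=[[0,0,0.08],[0,0,0.08],[0,0,0.08],[0,0,0.08],[0,0,0.08],[0,0,0.08],[0,0,0]], claw=[5,5,5,5,5,5,5])

```text
time_s: 13.05
position: [0.541, 0.0905, 0.1707]
tool_rot: [[0.097, 0.995, -0.001], [0.995, -0.097, 0.0], [-0.0, -0.001, -1.0]]
ft_force: [-0.4, 0.9, -0.7]
grip_width: 0.0155
gripper_force: 59.2
```

Emit:
arm_command(turn=[[0,0,0],[0,0,0],[0,0,0]], xyz=[[0,0,0.08],[0,0,0.08],[0,0,0]], claw=[5,5,5])

```text
time_s: 13.35
position: [0.541, 0.0905, 0.1627]
tool_rot: [[0.097, 0.995, -0.001], [0.995, -0.097, 0.0], [-0.0, -0.001, -1.0]]
ft_force: [0.9, 0.0, -0.6]
grip_width: 0.015
gripper_force: 59.2
```

No contact so far; the last stretch is about 20 mm.

Emit:
arm_command(turn=[[0,0,0],[0,0,0],[0,0,0],[0,0,0],[0,0,0],[0,0,0],[0,0,0]], xyz=[[0,0,0.08],[0,0,0.08],[0,0,0.08],[0,0,0.08],[0,0,0.08],[0,0,0],[0,0,0]], claw=[5,5,5,5,5,5,5])

```text
time_s: 14.05
position: [0.5413, 0.0905, 0.1433]
tool_rot: [[0.097, 0.995, -0.0], [0.995, -0.097, 0.0], [0.0, -0.0, -1.0]]
ft_force: [-0.2, -0.6, -1.1]
grip_width: 0.0153
gripper_force: 59.2
```

```bash
python3 - <<'E'
from h import *
F=[]
for i in range(6):
    a,d=imaging.get_image(("side","wrist","scene")[i%3]); np.savez(f"pics/f{i}.npz",im=a,d=d); s=env.observe(); F.append(np.r_[s["ft_force"],s["wrist_torque"]])
print(np.round(s["position"],4),np.mean(F,0).round(3),s["gripper_force"])
# top of the grip block and bar, from depth
for n,i in(("side",0),("scene",2)):
    d=np.load(f"pics/f{i}.npz")["d"]; im=np.load(f"pics/f{i}.npz")["im"]; v,u=np.mgrid[0:384,0:512]; v,u=v.ravel(),u.ravel(); p=pts(n,d,np.c_[u,v]); h=cv2.cvtColor(im,cv2.COLOR_BGR2HSV).reshape(-1,3)
    near=(np.hypot(p[:,0]-.541,p[:,1]-.089)<.04)
    r=near&((h[:,0]<8)|(h[:,0]>172))&(h[:,1]>130)&(p[:,2]>.11); print(n,"red z",np.percentile(p[r][:,2],[1,99]).round(4))
    t=near&(p[:,2]>.018)&(p[:,2]<.043)&(np.hypot(p[:,0]-.541,p[:,1]-.089)<.015)&(h[:,1]<90); print("below lower:",t.sum(),p[t].mean(0) if t.any() else "", p[t][:,2].min() if t.any() else "")
a=np.load("pics/f0.npz")["im"]; c=np.load("pics/f2.npz")["im"]
cv2.imwrite("pics/c6.png",np.hstack([cv2.resize(a[195:290,183:243],(379,600),interpolation=2),cv2.resize(c[130:210,195:247],(390,600),interpolation=2)]))
E
```

```text
[0.5413 0.0905 0.1434] [ 0.095 -0.135 -1.072  0.034  0.005  0.004] 59.16917324066162
side red z [0.138  0.1932]
below lower: 0  
scene red z [0.1423 0.1827]
below lower: 0
```

View pics/c6.png

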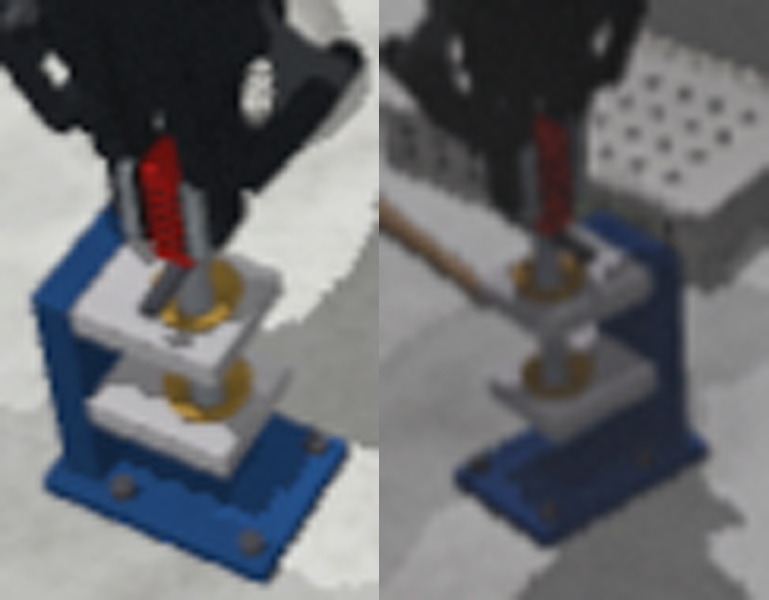

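Both views show the shaft through both bushings, at side (215,235) and (216,255), with the cross-bar clear above the upper one. The red block's bottom at about 0.138 m puts the tip at about 0.028 m. The only force is the pin's own weight.

```bash
python3 -c "
from rig import env
print(env.close_job())"
```

```text
the job is handed in; nothing more can be done
None
```

The job is handed in with the pin still gripped upright through both bushings; the tip was about 28 mm above the bench (estimated from the grip block, since the tip itself was hidden), the cross-bar was clear above the upper mouth, and the judge returned no verdict.

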